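Vessels back to their own stations

TASK

The four vessels on the lab bench stand on each other's stations: put the conical flask on the magnetic stirrer, the steel beaker on the balance pan, the blue-capped bottle on the round cork mat and the square culture box on the slatted draining rack, each upright in the middle of its station. Use the empty dark plate as the free spot while you swap them; stand nothing on the bare bench, since the vessels must stay clean, and set them down gently without dropping or tipping them. Leave the rack of tubes where it is.

Things in the scene. Friction and masses are not known exactly. Their poses are not given: they have to be found in the camera images.
- flask: Conical frosted-glass flask with a grey rubber stopper, the only one that tapers: base 66 mm across, narrowing to a straight neck 30 mm across from 54 mm up to 98 mm; stopper 26 mm across on top to 107 mm. Grasp it by the neck (80 mm up is good). 0.13 to 0.21 kg. Its origin is the centre of its underside, z up.
- beaker: Open straight-sided round steel beaker, 52 mm across, 72 mm high, wall 3 mm. 0.11 to 0.18 kg. Its origin is the centre of its underside, z up.
- bottle: Round glass bottle with a paper band and a blue screw cap: body 58 mm across up to 46 mm, sloping shoulder to 60 mm, then the cap, 40 mm across, from 63 to 95 mm up. Grasp it by the cap (83 mm up is good). 0.18 to 0.29 kg. Its origin is the centre of its underside, z up.
- box: Square culture box of pale milky plastic with a white square lid, lid and box flush: 54 x 54 mm, 76 mm high. 0.14 to 0.23 kg. Its origin is the centre of its underside, z up. x and y along its sides.
- stirrer: Magnetic stirrer: flat square blue case 96 x 96 mm with a white ceramic top 90 x 90 mm and a small black knob on the front. Fixed; its standing surface is 20 mm above the bench. Origin: on the bench, directly below the middle of the white top.
- balance: Pocket balance: flat white case 120 x 96 mm (17 mm high) with a black display on its front edge and a round steel pan 86 mm across. Fixed; its standing surface is 20 mm above the bench. Origin: on the bench, directly below the middle of the round pan (the case reaches 72 mm to -x and 48 mm to +x).
- cork_mat: Round cork mat, 92 mm across. Fixed; its standing surface is 20 mm above the bench. Origin: on the bench, directly below the middle of the mat.
- drain_rack: White slatted draining rack, 96 x 96 mm, of six parallel slats along y, 10 mm wide with 7 mm gaps. Fixed; its standing surface is 20 mm above the bench. Origin: on the bench, directly below the middle of the rack.
- tile: Plain dark square metal plate, 96 x 96 mm, empty at the start: the free spot. Fixed; its standing surface is 20 mm above the bench. Origin: on the bench, directly below the middle of the plate.
- tube_rack: White rack with four blue-capped tubes, 56 x 90 mm, 70 mm high, 0.45 kg, loose. Not part of the job: leave it. Origin: centre of its underside. (Not listed: a pen, petri dish, cap and stopper, under 16 mm high, lie between the stations; boxes and machines up to 140 mm high stand beyond x = 0.72 m and |y| = 0.44 m.)
There are look-alikes about, which are no part of the job. What is shaped like the flask but red or yellow is not meant.

How it is judged (in metres and radians):
At the end, for the whole second after the job is handed in: Flask on stirrer, beaker on balance pan, bottle on cork mat, box on draining rack: each within 15 mm of the station's middle, standing on its surface (16 to 25 mm above the bench), upright within 0.1 rad, at rest (under 0.02 m/s); the tube rack within 20 mm of its start (horizontal distance between flask and stirrer below 0.015 m and z of flask in the frame of stirrer between 0.016 and 0.025 m and angle between each of flask, beaker, bottle, box's own z axis and vertical below 0.1 rad and linear speed of each of flask, beaker, bottle, box below 0.02 m/s and horizontal distance between beaker and balance below 0.015 m and z of beaker in the frame of balance between 0.016 and 0.025 m and horizontal distance between bottle and cork_mat below 0.015 m and z of bottle in the frame of cork_mat between 0.016 and 0.025 m and horizontal distance between box and drain_rack below 0.015 m and z of box in the frame of drain_rack between 0.016 and 0.025 m and distance of tube_rack from where it was at the start of the episode below 0.02 m); the robot touches nothing.
It fails at once if a vessel is stood on the bare bench (height (world z) of any of flask, beaker, bottle, box below 0.01 m).
It fails at once if a vessel is tipped over (leans more than about 35 degrees) (angle between any of flask, beaker, bottle, box's own z axis and vertical above 0.6 rad).
It fails at once if a vessel is dropped or banged down on a station (more than 40 N) (contact force between any of flask, beaker, bottle, box and balance above 40 N or contact force between any of flask, beaker, bottle, box and stirrer above 40 N or contact force between any of flask, beaker, bottle, box and cork_mat above 40 N or contact force between any of flask, beaker, bottle, box and drain_rack above 40 N or contact force between any of flask, beaker, bottle, box and tile above 40 N).
It fails at once if the tube rack is shoved by more than 20 mm (distance of tube_rack from where it was at the start of the episode above 0.02 m).
It also fails if it takes over 144 s, if anything falls off the work surface, if the arm or the gripper's body presses on something with over 40 N, if the wrist force passes 120 N, or if a joint passes its speed limit or range.

ROBOT

A 6-joint arm with a two-finger parallel gripper is mounted at the origin on the work surface. World frame = base frame: x ahead of the robot, y to its left, z up, the work surface at z = 0. Lengths are in mm, angles in rad, forces in N, time in s.
With the tool pointing down it reaches from about 350 to 775 mm from the base axis. Payload 7.3 kg.
Tool frame: the origin (TCP) lies at the very end of the fingers, on their centre line; the grasp point (between the pads) lies behind it (bot.grip_point_offset is the z of the grasp point in the tool frame, in mm); z points along the fingers, y is the line along which they close (so a half turn about z gives the same grasp; the last joint's range is limited). The gripper opens to 92 mm and grips with 3 to 60 N. Pads are 19 mm wide; open, the fingers measure 130 mm over their backs; the gripper's body (75 mm by 190 mm) begins 47 mm behind the grasp point.
Start: joints at [-1.321, 0.342, 1.524, -0, 1.275, -0.146], TCP at [202.435, -484.422, 226.741] pointing down, gripper open.
Joint ranges: [-2.53, 2.53], [-0.77, 2.02], [0.04, 2.7], [-1, 4.14], [0.28, 2.66], [-3.11, 3.11]. Speed limits (rad/s): [2.57, 2.57, 3.14, 3.14, 3.14, 3.14].

INTERFACE

Orientations are given as [roll, pitch, yaw] about the fixed x, y, z axes, in that order (R = Rz(yaw) Ry(pitch) Rx(roll)).
In Python, from plant import bot gives the robot as it stands. The module is installed in compiled form; this text tells all that it offers.
- The arm moves only by the shell command python3 -m crank 'ROWS'. ROWS is JSON, a list that holds one entry, the list of rows, each a list of 5 numbers: the opening, from 0 (shut) to 1 (fully open), then the shift along the tool's x, y, z in cm, then the turn about the tool's z in degrees. In form: [[[claw, x, y, z, turn], ...]]. A call has exactly 10 rows; each row is the pose to reach, as a shift and turn from the pose commanded when the call began, along the tool's axes at that moment; what a row does not reach only later rows make up. A row lasts 1/10 s, in which the tool goes at most 50 mm and 8.59 degrees, less where a joint would pass 70% of its speed; a pose out of reach is approached as far as the arm can. A call with a gripper value outside its range is refused whole. The fingers move at their own pace and stop on an object; the grip force is fixed at half the most. Time passes only in rows, so rows that repeat a pose let the fingers close, or fill a call up. It gives the time, the measured TCP pose, the force, the opening and the grip force at its end, in the units of the state.
- bot.get_obs(): the state, without advancing time (a new reading comes with each control period).
- bot.capture(name): name is "scene" or "top"; returns (picture, depth): 420x560x3 uint8, red, green, blue; 420x560 float32, mm along the optical axis (not along the pixel's ray), 0 where there is no reading.
- bot.calibration(name): a dict with "vertical_fov" (degrees; the focal length in pixels is half the picture's height over the tangent of half this angle, whatever the lens; pixels are square), "cx", "cy" (the principal point, pixels), "rvec" (rotation vector, rad) and "tvec" (3), from world to camera coordinates, as OpenCV has them. Camera axes: x right, y down, z forward; pixel columns grow to the right and rows downward; lengths in mm; the calibration is good to about 2 mm. A picture is of the moment at which its call begins. calibration takes no time and is no camera call.
- bot.close_job(): hands the job in; it is judged then, once.
The state is a dict: "time": time; "joint_positions": joint angles; "dq": joint speeds; "tau": joint torques, N m; "tool_pos": TCP position; "tcp_rot": TCP orientation; "contact_force": force on the tool from outside, world axes, zero at the start; "moment": the same for the moment, N m; "grip_width": finger opening in mm; "finger_force": force on a finger pad.
Only numpy, scipy, OpenCV 4.12 (cv2) and the standard library are available. Lean on these libraries where they do the work, as an engineer would, in place of code of your own. Each camera call takes 0.05 s, during which the arm holds its last target. There are 200 camera calls.

## Working session

There is one attempt and no reset: what is moved stays moved. The work goes in short steps, Python scripts to look and compute and a shell command to move; the robot and the scene stay as the last step left them, time stands still between calls to the robot, and variables do not carry over. Pictures are saved under pics/ and viewed, at most 14 in all, crops included, and the job is handed in when it is done.

```bash
mkdir -p pics
cat > h.py <<'E'
import numpy as np, cv2
from plant import bot
def snap(n):
    im,d=bot.capture(n); c=bot.calibration(n)
    f=im.shape[0]/2/np.tan(np.radians(c["vertical_fov"])/2)
    R=cv2.Rodrigues(np.array(c["rvec"],float))[0]; t=np.array(c["tvec"],float).ravel()
    v,u=np.mgrid[:420,:560]
    P=np.stack([(u-c["cx"])/f*d,(v-c["cy"])/f*d,d],-1)
    W=(P-t)@R
    W[d==0]=np.nan
    return im,d,W
E
python3 - <<'E'
from h import *
for n in("top","scene"):
    im,d,W=snap(n); np.savez(f"{n}.npz",im=im,W=W)
    cv2.imwrite(f"pics/{n}.png",im[:,:,::-1]); c=bot.calibration(n); print(c)
print(bot.get_obs(), bot.grip_point_offset)
E
```

```text
{'vertical_fov': 55.01137572113426, 'cx': 276.47698900794165, 'cy': 205.641976388485, 'rvec': array([ 2.1391641 , -2.11462374,  0.1905865 ]), 'tvec': array([ -9.16207992, 501.11333978, 679.78685878])}
{'vertical_fov': 48.67076713645434, 'cx': 275.1992133465352, 'cy': 211.9414275790017, 'rvec': array([ 1.09511984,  2.47707771, -0.91172472]), 'tvec': array([ 333.4308309 , -264.39777895, 1255.47033294])}
{'time': 0.1, 'joint_positions': array([-1.32101955e+00,  3.42605539e-01,  1.52491025e+00,  8.63052992e-06,
        1.27539862e+00, -1.45988453e-01]), 'dq': array([ 7.62139867e-04, -1.68048549e-03, -3.11987403e-03, -1.59142894e-04,
       -5.37592547e-05,  1.91676980e-04]), 'tau': array([ 1.53997247e-03, -4.32005453e+01, -2.44693083e+01,  7.19001819e-02,
        5.25545678e-02, -5.24329414e-05]), 'tool_pos': array([ 202.33430416, -484.05636545,  226.14304152]), 'tcp_rot': array([-3.14028616e+00, -2.00442147e-04,  3.95762578e-01]), 'contact_force': array([ 0.92254936,  0.1786327 , -0.31374863]), 'moment': array([-0.00511957,  0.03573511,  0.00536656]), 'finger_force': 0.0, 'grip_width': 91.71760420598557} -18.8
```

View pics/top.png

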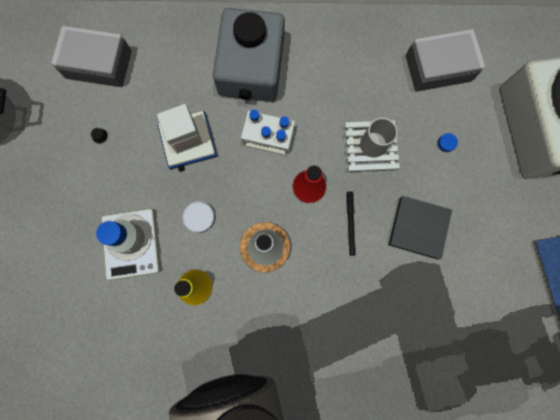

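View pics/scene.png

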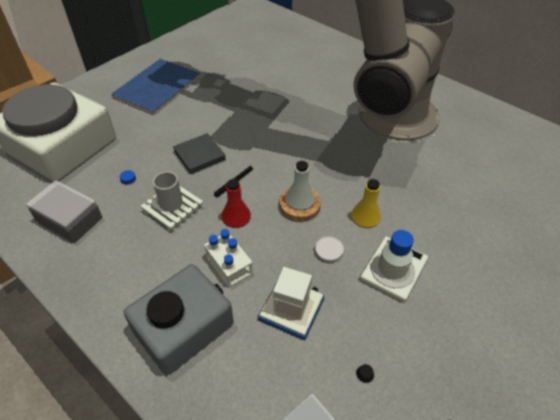

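Run:
```python
from h import *
S={n:np.load(n+".npz") for n in("top","scene")}
px={"stirrer":(190,143),"balance":(133,243),"cork":(265,247),"rack":(372,146),"tile":(420,227)}
Wt=S["top"]["W"]
for n in S:
    z=S[n]["W"][...,2]; b=z[np.abs(z)<8]; print(n,"bench",np.median(b),b.std())
for k,(u,v) in px.items():
    c=Wt[v,u]; print(k,"seed",c.round())
    for n in S:
        W=S[n]["W"].reshape(-1,3); r=np.hypot(*(W[:,:2]-c[:2]).T)<95
        m=r&(W[:,2]>12)&(W[:,2]<25); p=W[m,:2].astype(np.float32)
        rc=cv2.minAreaRect(p); print("  ",n,len(p),np.round(rc[0],1),np.round(rc[1],1),round(rc[2],1), "z",np.round(np.median(W[m,2]),1))
        q=W[r&(W[:,2]>60)&(W[:,2]<150)]
        if len(q)>5:
            zt=np.percentile(q[:,2],97); t=q[q[:,2]>zt-6,:2].astype(np.float32); rc=cv2.minAreaRect(t); print("     top z",zt.round(1),len(t),np.round(rc[0],1),np.round(rc[1],1),round(rc[2],1))
# ortho map
o=np.zeros((600,800,3),np.uint8); hz=np.full((600,800),-99.)
for n in("top","scene"):
    W=S[n]["W"].reshape(-1,3); im=S[n]["im"].reshape(-1,3)
    ok=np.isfinite(W[:,2])&(W[:,2]>-20)&(W[:,2]<35); W=W[ok]; im=im[ok]
    i=(700-W[:,0]).astype(int); j=(400-W[:,1]).astype(int)
    k=(i>=0)&(i<599)&(j>=0)&(j<799)
    for a in(0,1):
        for b in(0,1): o[i[k]+a,j[k]+b]=im[k][:,::-1]
cv2.imwrite("pics/ortho.png",o)
```

```text
top bench 0.5945451220036266 1.4650011332596449
scene bench 0.16734910394320018 1.5930601955481933
stirrer seed [616. 157.  49.]
   top 1243 [640.6 146.5] [103.1 149.5] 18.7 z 20.1
     top z 98.5 929 [638.  173.2] [55.1 54.1] 22.2
   scene 1202 [635.2 169.8] [104.8  95.8] 17.0 z 19.5
     top z 97.9 861 [640.9 171.5] [55.5 54.3] 21.8
balance seed [429. 242.  65.]
   top 2293 [433.1 236.2] [128.8 167.9] 0.7 z 18.5
     top z 117.6 489 [442.2 265.2] [38.7 39.3] 69.1
   scene 1528 [434.4 237.9] [165.6 133.6] 89.2 z 17.8
     top z 116.5 320 [444.1 264.2] [37.8 39.3] 83.4
cork seed [420.  14. 128.]
   top 954 [430.2  17.7] [89.7 89.6] 0.5 z 20.7
     top z 129.4 209 [429.1  16.1] [23.6 23.6] 0.8
   scene 526 [435.8  18.5] [84.8 88.7] 38.8 z 20.0
     top z 128.5 106 [432.2  14.8] [24.3 25. ] 81.2
rack seed [ 606. -172.   72.]
   top 1327 [ 595.  -161.1] [157.6 146.4] 2.9 z 19.9
     top z 93.3 200 [ 626.8 -185.8] [50.2 51.3] 63.1
   scene 877 [ 608.7 -164.1] [111.5 184.1] 63.7 z 19.5
     top z 92.8 154 [ 629.  -187.4] [51.2 52.1] 2.3
tile seed [ 469. -268.   21.]
   top 2733 [ 470.1 -270.7] [96.4 96.4] 74.3 z 20.1
   scene 1145 [ 472.5 -272.8] [102.7  96.6] 74.6 z 20.0
```

View pics/ortho.png

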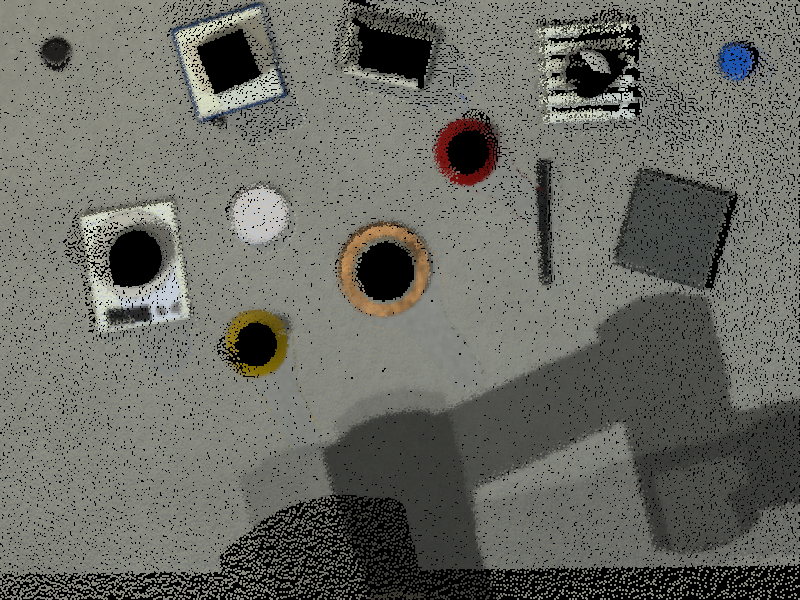

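```bash
cat > fit.py <<'E'
from h import *
def fit(W,seed,lo=11,hi=25,rad=85):
    W=W.reshape(-1,3); r=np.hypot(*(W[:,:2]-seed).T)<rad
    p=W[r&(W[:,2]>lo)&(W[:,2]<hi),:2]
    g=np.zeros((200,200),np.uint8); ij=((p-seed)+100).astype(int); g[ij[:,0],ij[:,1]]=1
    g=cv2.morphologyEx(g,cv2.MORPH_CLOSE,np.ones((11,11))); g=cv2.morphologyEx(g,cv2.MORPH_OPEN,np.ones((5,5)))
    n,l,s,_=cv2.connectedComponentsWithStats(g); k=1+np.argmax(s[1:,4])
    q=np.argwhere(l==k).astype(np.float32)+.5-100+seed
    rc=cv2.minAreaRect(q.astype(np.float32)); c,rr=cv2.minEnclosingCircle(q.astype(np.float32))
    return np.round(rc[0],1),np.round(rc[1],1),round(rc[2],1),np.round(c,1),round(rr,1)
E
python3 - <<'E'
from fit import *
for k,s in {"stirrer":(638,169),"balance":(433,266),"cork":(431,15),"rack":(628,-188),"tile":(471,-274),"tube":(655,10)}.items():
    for n in("top","scene"):
        print(k,n,*fit(np.load(n+".npz")["W"],np.array(s,float),*((60,90,60) if k=="tube" else())))
E
```

```text
stirrer top [632.1 171.3] [102.   96.8] 17.4 [635.5 172.5] 64.5
stirrer scene [635.7 169.6] [104.4  96.9] 17.2 [639.5 171.5] 65.4
balance top [433.1 266.2] [120.3  96.8] 9.5 [432.5 266.1] 74.5
balance scene [436.  264.4] [120.7  96.8] 9.2 [436.5 264. ] 75.4
cork top [430.   17.5] [90. 89.] 90.0 [430.1  18. ] 46.2
cork scene [440.7  21.8] [72.3 89.3] 35.5 [432.9  16.9] 46.2
rack top [ 625.8 -184. ] [96.  96.6] 2.8 [ 625.5 -183.5] 66.5
rack scene [ 628.2 -186.3] [98.9 97.2] 2.7 [ 628.  -185.5] 67.0
tile top [ 469.9 -270.7] [96.9 96.7] 74.3 [ 470. -271.] 66.5
tile scene [ 472.3 -273.3] [101.1  96.8] 74.1 [ 472.7 -272. ] 65.9
tube top [640.1 -12.1] [17.1 44.5] 78.7 [640.  -12.5] 22.3
tube scene [642.6 -14.6] [19.2 43.9] 77.5 [643. -13.] 22.0
```

```bash
python3 -m crank '[[[1,8,-7.4,0,8],[1,12,-11,0,16],[1,16,-14.8,0,22.7],[1,20,-18.5,0,22.7],[1,24,-22.2,0,22.7],[1,28,-25.9,0,22.7],[1,32,-29.6,0,22.7],[1,36,-33.3,0,22.7],[1,40.3,-37.3,0,22.7],[1,40.3,-37.3,0,22.7]]]'
```

```text
time: 1.1
tool_pos: [410.4, -27.5, 226.7]
tcp_rot: [3.141, -0.0, -0.0]
contact_force: [0.0, -1.0, 0.4]
grip_width: 91.7
finger_force: 0.0
```

```bash
python3 -m crank '[[[1,2.05,-4.3,0,0],[1,2.05,-4.3,0,0],[1,2.05,-4.3,2,0],[1,2.05,-4.3,5,0],[1,2.05,-4.3,8,0],[1,2.05,-4.3,10,0],[1,2.05,-4.3,12,0],[1,2.05,-4.3,13.5,0],[1,2.05,-4.3,14.6,0],[1,2.05,-4.3,14.6,0]]]'; python3 -m crank '[[[0,0,0,0,0],[0,0,0,0,0],[0,0,0,0,0],[0,0,0,0,0],[0,0,0,0,0],[0,0,0,0,0],[0,0,0,0,0],[0,0,0,0,0],[0,0,0,0,0],[0,0,0,0,0]]]'
```

```text
time: 2.1
tool_pos: [429.3, 13.0, 79.4]
tcp_rot: [-3.141, 0.004, -0.001]
contact_force: [0.1, 0.6, 0.9]
grip_width: 91.8
finger_force: 0.0
time: 3.1
tool_pos: [430.5, 13.4, 80.6]
tcp_rot: [3.142, 0.0, -0.0]
contact_force: [0.2, 0.5, -1.0]
grip_width: 28.8
finger_force: 30.0
```

```bash
python3 -m crank '[[[0,0,0,-0.5,0],[0,0,0,-2,0],[0,0,0,-4,0],[0,0.2,1,-5.5,0],[0,0.4,3,-6,0],[0,0.8,6,-6,0],[0,1.3,9.5,-6,0],[0,1.8,13,-6,0],[0,2.3,16.5,-6,0],[0,2.8,20,-6,0]]]'; python3 -m crank '[[[0,0.5,3.5,0,0],[0,0.9,6.3,0,0],[0,1.2,8,0,0],[0,1.2,8.5,0,0],[0,1.2,8.5,1,0],[0,1.2,8.5,3,0],[0,1.2,8.5,4.3,0],[0,1.2,8.5,5,0],[0,1.2,8.5,5.4,0],[0,1.2,8.5,5.4,0]]]'
```

```text
time: 4.1
tool_pos: [458.4, -188.0, 140.9]
tcp_rot: [3.142, 0.0, -0.0]
contact_force: [1.4, 1.0, -1.2]
grip_width: 29.1
finger_force: 30.0
time: 5.1
tool_pos: [470.4, -271.0, 86.4]
tcp_rot: [-3.141, 0.001, 0.0]
contact_force: [1.1, 0.3, -1.0]
grip_width: 29.2
finger_force: 30.0
```

```bash
python3 -m crank '[[[0,0,0,0.2,0],[0,0,0,0.4,0],[0,0,0,0.5,0],[0,0,0,0.55,0],[0,0,0,0.58,0],[0,0,0,0.58,0],[0.2,0,0,0.58,0],[0.4,0,0,0.58,0],[1,0,0,0.58,0],[1,0,0,0.58,0]]]'; python3 -m crank '[[[1,0,0,0,0],[1,0,0,0,0],[1,0,0,0,0],[1,0,0,0,0],[1,0,0,-1,0],[1,0,0,-4,0],[1,0,0,-8,0],[1,0,0,-12,0],[1,0,0,-15,0],[1,0,0,-15,0]]]'
```

```text
time: 6.1
tool_pos: [470.7, -271.7, 81.1]
tcp_rot: [3.141, -0.0, -0.0]
contact_force: [-0.8, -0.3, -0.7]
grip_width: 48.1
finger_force: 0.0
time: 7.1
tool_pos: [472.3, -272.9, 236.5]
tcp_rot: [3.135, -0.008, -0.0]
contact_force: [-0.3, -0.4, -0.3]
grip_width: 91.8
finger_force: 0.0
```

```bash
python3 -m crank '[[[1,-0.1,-2,0,0],[1,-0.3,-6,0,0],[1,-0.5,-10.5,0,0],[1,-0.8,-15,0,0],[1,-1,-19.5,0,0],[1,-1.2,-24,0,0],[1,-1.5,-28.5,0,0],[1,-1.7,-33,0,0],[1,-2,-37.5,0,0],[1,-2.2,-42,0,0]]]';  python3 -m crank '[[[1,-0.2,-4,0,0],[1,-0.4,-8,0,0],[1,-0.6,-11,0,0],[1,-0.6,-11.6,0,0],[1,-0.6,-11.6,0,0],[1,-0.6,-11.6,0,0],[1,-0.6,-11.6,0,0],[1,-0.6,-11.6,0,0],[1,-0.6,-11.6,0,0],[1,-0.6,-11.6,0,0]]]'
python3 - <<'E'
from h import *
im,d,W=snap("scene"); cv2.imwrite("pics/s2.png",im[:,:,::-1])
E
```

```text
time: 8.1
tool_pos: [446.5, 150.8, 229.9]
tcp_rot: [3.141, 0.003, -0.0]
contact_force: [1.6, -0.3, -0.2]
grip_width: 91.8
finger_force: 0.0
time: 9.1
tool_pos: [442.9, 263.9, 231.0]
tcp_rot: [3.142, -0.0, -0.001]
contact_force: [-0.3, -0.4, 0.4]
grip_width: 92.0
finger_force: 0.0
```

View pics/s2.png

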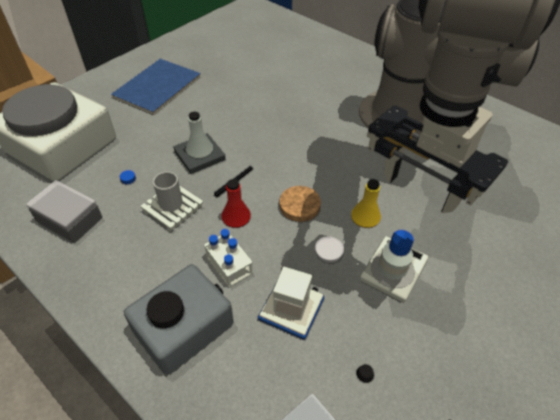

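The flask stands upright on the dark plate (pixel 200,150), the cork mat (300,203) is free, and the gripper is coming over the bottle (400,255).

```bash
python3 -m crank '[[[1,0,-0.1,1,0],[1,0,-0.1,4,0],[1,0,-0.1,8,0],[1,0,-0.1,11,0],[1,0,-0.1,13,0],[1,0,-0.1,14.2,0],[1,0,-0.1,14.7,0],[1,0,-0.1,14.7,0],[0,0,-0.1,14.7,0],[0,0,-0.1,14.7,0]]]'; python3 -m crank '[[[0,0,0,0,0],[0,0,0,0,0],[0,0,0,0,0],[0,0,0,0,0],[0,0,0,0,0],[0,0,0,0,0],[0,0,0,0,0],[0,0,0,0,0],[0,0,0,0,0],[0,0,0,0,0]]]'
```

```text
time: 10.15
tool_pos: [443.4, 265.7, 84.9]
tcp_rot: [-3.141, -0.002, -0.0]
contact_force: [0.3, -0.3, -0.3]
grip_width: 80.1
finger_force: 0.0
time: 11.15
tool_pos: [442.7, 265.3, 83.9]
tcp_rot: [3.141, 0.0, -0.0]
contact_force: [-0.1, -1.6, 0.2]
grip_width: 39.6
finger_force: 30.0
```

```bash
python3 -m crank '[[[0,0,0,-0.5,0],[0,0,0,-2,0],[0,0,0,-5,0],[0,0,0,-8,0],[0,0,0.5,-10.5,0],[0,-0.1,2,-12,0],[0,-0.2,5,-12,0],[0,-0.4,8.5,-12,0],[0,-0.5,12,-12,0],[0,-0.7,15.5,-12,0]]]'; python3 -m crank '[[[0,-0.2,3.5,0,0],[0,-0.3,6.5,0,0],[0,-0.4,8.5,0,0],[0,-0.4,9.3,1,0],[0,-0.4,9.3,3,0],[0,-0.4,9.3,6,0],[0,-0.4,9.3,8.5,0],[0,-0.4,9.3,10.5,0],[0,-0.4,9.3,11.3,0],[0,-0.4,9.3,11.5,0]]]';python3 -m crank '[[[0,0,0,0,0],[0,0,0,0.2,0],[0,0,0,0.3,0],[0,0,0,0.4,0],[0,0,0,0.45,0],[0,0,0,0.48,0],[0,0,0,0.48,0],[0.3,0,0,0.48,0],[0.6,0,0,0.48,0],[1,0,0,0.48,0]]]'
```

```text
time: 12.15
tool_pos: [435.3, 109.3, 204.1]
tcp_rot: [3.142, -0.0, 0.0]
contact_force: [1.4, 0.3, -1.7]
grip_width: 39.8
finger_force: 30.0
time: 13.15
tool_pos: [431.0, 17.9, 88.0]
tcp_rot: [-3.141, 0.002, 0.0]
contact_force: [0.3, 0.7, -1.6]
grip_width: 39.5
finger_force: 30.0
time: 14.15
tool_pos: [431.8, 17.4, 84.3]
tcp_rot: [3.141, -0.001, -0.0]
contact_force: [-0.5, -0.6, 0.4]
grip_width: 50.9
finger_force: 0.0
```

```bash
python3 -m crank '[[[1,0,0,0,0],[1,0,0,0,0],[1,0,0,0,0],[1,0,0,-1,0],[1,0,0,-4,0],[1,0,0,-8,0],[1,0,0,-12,0],[1,0,0,-15,0],[1,1,1,-15,0],[1,3,3,-15,0]]]'; python3 -m crank '[[[1,2.5,2.6,0,0],[1,5,5.2,0,0],[1,8,8.3,0,0],[1,11,11.4,0,0],[1,14,14.5,0,0],[1,16.6,17.4,0,0],[1,16.6,17.4,0,0],[1,16.6,17.4,0,0],[1,16.6,17.4,0,0],[1,16.6,17.4,0,0]]]'
python3 - <<'E'
from h import *
im,d,W=snap("scene"); cv2.imwrite("pics/s3.png",im[:,:,::-1]); print(bot.get_obs()["tool_pos"])
E
```

```text
time: 15.15
tool_pos: [461.6, -12.3, 235.6]
tcp_rot: [3.141, -0.003, 0.001]
contact_force: [0.5, -0.7, -0.4]
grip_width: 91.9
finger_force: 0.0
time: 16.15
tool_pos: [627.1, -185.7, 234.6]
tcp_rot: [3.142, -0.0, 0.001]
contact_force: [0.7, 0.2, 0.6]
grip_width: 91.9
finger_force: 0.0
[ 627.20620678 -185.77839457  234.81780836]
```

View pics/s3.png

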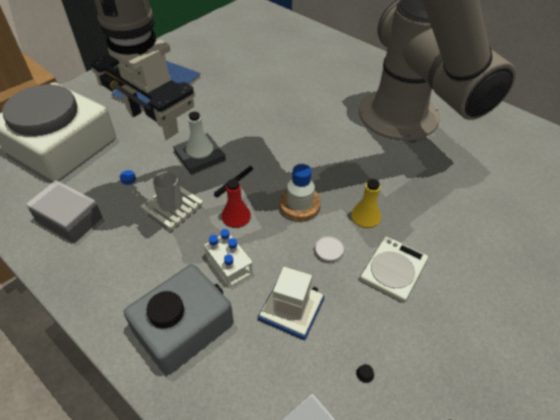

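The bottle stands upright on the cork mat (300,195), the pan (393,270) is free, and the gripper hangs over the beaker (167,190).

```bash
python3 -m crank '[[[1,0,0,2,0],[1,0,0,5,0],[1,0,0,9,0],[1,0,0,13,0],[1,0,0,16,0],[1,0,0,17.8,0],[1,0,0,18.4,0],[1,0,0,18.4,0],[0,0,0,18.4,0],[0,0,0,18.4,0]]]'; python3 -m crank '[[[0,0,0,0,0],[0,0,0,0,0],[0,0,0,0,0],[0,0,0,0,0],[0,0,0,0,0],[0,0,0,0,0],[0,0,0,0,0],[0,0,0,0,0],[0,0,0,0,0],[0,0,0,0,0]]]'
```

```text
time: 17.2
tool_pos: [628.5, -186.9, 51.9]
tcp_rot: [3.14, -0.003, -0.0]
contact_force: [1.4, 0.7, 0.0]
grip_width: 80.5
finger_force: 0.0
time: 18.2
tool_pos: [627.7, -186.9, 50.4]
tcp_rot: [3.141, -0.0, -0.0]
contact_force: [-0.1, -0.3, 4.2]
grip_width: 51.9
finger_force: 30.0
```

```bash
python3 -m crank '[[[0,0,0,-0.5,0],[0,0,0,-2,0],[0,0,0,-5,0],[0,0,0,-9,0],[0,0,0,-13,0],[0,0,0,-16,0],[0,-0.3,-0.7,-17,0],[0,-0.8,-2,-17,0],[0,-1.8,-4.5,-17,0],[0,-3,-7.5,-17,0]]]'; python3 -m crank '[[[0,-1.3,-3.3,0,0],[0,-2.8,-7,0,0],[0,-4.2,-10.5,0,0],[0,-5.6,-14,0,0],[0,-7,-17.5,0,0],[0,-8.4,-21,0,0],[0,-9.8,-24.5,0,0],[0,-11.2,-28,0,0],[0,-12.6,-31.5,0,0],[0,-14,-35,0,0]]]'
```

```text
time: 19.2
tool_pos: [595.7, -110.1, 217.3]
tcp_rot: [-3.14, 0.004, -0.001]
contact_force: [0.4, 0.1, -1.9]
grip_width: 52.2
finger_force: 30.0
time: 20.2
tool_pos: [454.6, 239.8, 217.8]
tcp_rot: [3.14, 0.004, 0.0]
contact_force: [0.5, 0.2, -1.6]
grip_width: 51.9
finger_force: 30.0
```

```bash
python3 -m crank '[[[0,-0.7,-1.8,0,0],[0,-1.15,-2.9,0,0],[0,-1.15,-2.9,1,0],[0,-1.15,-2.9,4,0],[0,-1.15,-2.9,8,0],[0,-1.15,-2.9,11.5,0],[0,-1.15,-2.9,14.3,0],[0,-1.15,-2.9,15.8,0],[0,-1.15,-2.9,16.4,0],[0,-1.15,-2.9,16.4,0]]]';python3 -m crank '[[[0,0,0,0,0],[0,0,0,0.2,0],[0,0,0,0.35,0],[0,0,0,0.45,0],[0,0,0,0.52,0],[0,0,0,0.58,0],[0,0,0,0.58,0],[0.5,0,0,0.58,0],[0.8,0,0,0.58,0],[1,0,0,0.58,0]]]'
```

```text
time: 21.2
tool_pos: [445.6, 266.3, 54.8]
tcp_rot: [3.14, 0.002, -0.001]
contact_force: [0.4, -0.3, -0.9]
grip_width: 52.2
finger_force: 30.0
time: 22.2
tool_pos: [446.4, 267.5, 50.4]
tcp_rot: [-3.142, -0.0, -0.0]
contact_force: [0.5, 0.1, -0.6]
grip_width: 63.4
finger_force: 0.0
```

```bash
python3 -m crank '[[[1,0,0,0,0],[1,0,0,0,0],[1,0,0,0,0],[1,0,0,-1,0],[1,0,0,-4,0],[1,0,0,-8,0],[1,0,0,-12,0],[1,0,0,-15,0],[1,1,0.5,-17,0],[1,3,1.5,-17,0]]]'; python3 -m crank '[[[1,2.5,1.3,0,-8],[1,5,2.6,0,-16],[1,8,4.1,0,-22],[1,11,5.7,0,-22],[1,14,7.2,0,-22],[1,16.3,8,0,-22],[1,16.3,8,0,-22],[1,16.3,8,0,-22],[1,16.3,8,0,-22],[1,16.3,8,0,-22]]]'
python3 - <<'E'
from h import *
for n in("top","scene"):
    W=np.load(n+".npz")["W"].reshape(-1,3); q=W[(W[:,2]>90)&(W[:,0]>660)&(abs(W[:,1])<300)&(W[:,0]<900)]
    a=q[(q[:,1]<140)&(q[:,1]>-140)]; print(n,a.min(0),a.max(0)); b=q[q[:,1]>140]; print(b.min(0) if len(b) else 0)
im,d,W=snap("scene"); cv2.imwrite("pics/s4.png",im[:,:,::-1]); print(bot.get_obs()["tool_pos"],bot.get_obs()["tcp_rot"])
E
```

```text
time: 23.2
tool_pos: [477.1, 253.4, 224.9]
tcp_rot: [-3.139, -0.007, 0.001]
contact_force: [0.0, -0.0, 0.2]
grip_width: 91.8
finger_force: 0.0
time: 24.2
tool_pos: [638.4, 173.0, 220.9]
tcp_rot: [3.142, -0.0, 0.385]
contact_force: [-0.5, -0.5, -0.2]
grip_width: 91.6
finger_force: 0.0
top [786.81329542  20.79224163  90.00028127] [846.45383831  78.82933897 109.445032  ]
[660.02317813 153.65523835  92.40951673]
scene [790.06773933  18.17244276  90.02841524] [849.61597241  78.51053816 107.99013074]
[660.05350481 150.9725395   90.11091834]
[638.48676049 172.99867026 220.90715207] [ 3.14152616e+00 -3.48360282e-04  3.84615987e-01]
```

View pics/s4.png

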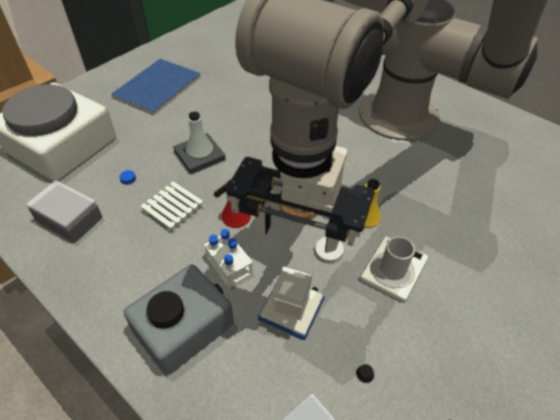

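The beaker stands on the pan (398,258), the draining rack (172,205) is free, and the gripper is over the box (292,290).

```bash
python3 -m crank '[[[1,0.1,0,2,0],[1,0.1,0,5,0],[1,0.1,0,9,0],[1,0.1,0,13,0],[1,0.1,0,15.5,0],[1,0.1,0,16.7,0],[1,0.1,0,17,0],[1,0.1,0,17,0],[0,0.1,0,17,0],[0,0.1,0,17,0]]]'; python3 -m crank '[[[0,0,0,0,0],[0,0,0,0,0],[0,0,0,0,0],[0,0,0,0,0],[0,0,0,0,0],[0,0,0,0,0],[0,0,0,0,0],[0,0,0,0,0],[0,0,0,0,0],[0,0,0,0,0]]]'; python3 -m crank '[[[0,0,0,-0.5,0],[0,0,0,-2,0],[0,0,0,-5,0],[0,0,0,-9,0],[0,0,0,-12,0],[0,0,0,-14,0],[0,0,0,-15,0],[0,0,0,-15,7],[0,0,0,-15,14],[0,0,0,-15,22]]]'
```

```text
time: 25.25
tool_pos: [641.0, 172.9, 52.0]
tcp_rot: [3.141, -0.003, 0.384]
contact_force: [-0.5, 0.7, -0.1]
grip_width: 80.5
finger_force: 0.0
time: 26.25
tool_pos: [640.3, 172.6, 50.5]
tcp_rot: [3.141, -0.0, 0.384]
contact_force: [-0.8, -1.1, 4.1]
grip_width: 53.7
finger_force: 30.0
time: 27.25
tool_pos: [639.6, 172.8, 199.8]
tcp_rot: [3.141, 0.002, -0.006]
contact_force: [-0.2, -0.5, -1.9]
grip_width: 53.8
finger_force: 30.0
```

```bash
python3 -m crank '[[[0,0,1,0,0],[0,-0.1,3.5,0,0],[0,-0.3,7,0,0],[0,-0.4,11,0,0],[0,-0.5,15,0,0],[0,-0.7,19,0,0],[0,-0.8,23,0,0],[0,-1,27,0,0],[0,-1.1,31,0,0],[0,-1.2,34,0,0]]]'; python3 -m crank '[[[0,0,1.5,0,0],[0,0,1.8,0,0],[0,0,1.8,1,0],[0,0,1.8,4,0],[0,0,1.8,8,0],[0,0,1.8,11,0],[0,0,1.8,13,0],[0,0,1.8,14,0],[0,0,1.8,14.4,0],[0,0,1.8,14.4,0]]]';python3 -m crank '[[[0,0,0,0,0],[0,0,0,0.2,0],[0,0,0,0.35,0],[0,0,0,0.45,0],[0,0,0,0.52,0],[0,0,0,0.58,0],[0,0,0,0.58,0],[0.5,0,0,0.58,0],[0.8,0,0,0.58,0],[1,0,0,0.58,0]]]'
```

```text
time: 28.25
tool_pos: [627.0, -170.5, 199.9]
tcp_rot: [3.141, 0.001, 0.002]
contact_force: [0.7, -0.1, -2.1]
grip_width: 53.9
finger_force: 30.0
time: 29.25
tool_pos: [628.3, -184.5, 56.5]
tcp_rot: [3.142, -0.0, 0.001]
contact_force: [-0.5, 0.5, -1.8]
grip_width: 53.6
finger_force: 30.0
time: 30.25
tool_pos: [628.2, -185.4, 50.8]
tcp_rot: [3.141, -0.001, -0.0]
contact_force: [0.7, 1.1, -0.4]
grip_width: 65.5
finger_force: 0.0
```

```bash
python3 -m crank '[[[1,0,0,0,0],[1,0,0,0,0],[1,0,0,0,0],[1,0,0,-1,0],[1,0,0,-4,0],[1,0,0,-8,0],[1,0,0,-12,0],[1,0,0,-15,0],[1,0,0,-18,0],[1,-2,1,-18,0]]]'; python3 -m crank '[[[1,-2.5,1.4,0,0],[1,-5,2.7,0,0],[1,-8,4.4,0,0],[1,-11,6,0,0],[1,-13.75,7.6,0,0],[1,-13.75,7.6,0,0],[1,-13.75,7.6,0,0],[1,-13.75,7.6,0,0],[1,-13.75,7.6,0,0],[1,-13.75,7.6,0,0]]]'
python3 - <<'E'
from h import *
im,d,W=snap("scene"); cv2.imwrite("pics/s5.png",im[:,:,::-1])
np.savez("s5.npz",W=W); print(bot.get_obs()["tool_pos"])
E
```

```text
time: 31.25
tool_pos: [611.0, -195.1, 236.4]
tcp_rot: [3.138, -0.01, 0.002]
contact_force: [-0.6, -0.6, -0.9]
grip_width: 92.1
finger_force: 0.0
time: 32.25
tool_pos: [471.1, -270.7, 230.4]
tcp_rot: [-3.142, 0.0, 0.001]
contact_force: [-0.3, -0.1, -0.9]
grip_width: 91.8
finger_force: 0.0
[ 470.96219447 -270.75728206  230.35512675]
```

View pics/s5.png

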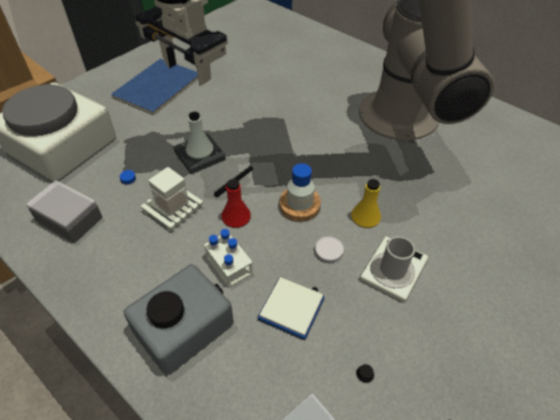

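The box stands on the draining rack (170,195), and the stirrer (292,305) is clear and fully visible. I'll grasp the flask and re-fit the stirrer.

```bash
python3 -m crank '[[[1,0,0.1,1,0],[1,0,0.1,4,0],[1,0,0.1,8,0],[1,0,0.1,11,0],[1,0,0.1,13.5,0],[1,0,0.1,14.7,0],[1,0,0.1,15,0],[1,0,0.1,15,0],[0,0,0.1,15,0],[0,0,0.1,15,0]]]'; python3 -m crank '[[[0,0,0,0,0],[0,0,0,0,0],[0,0,0,0,0],[0,0,0,0,0],[0,0,0,0,0],[0,0,0,0,0],[0,0,0,0,0],[0,0,0,0,0],[0,0,0,0,0],[0,0,0,0,0]]]'
python3 - <<'E'
from fit import *
W=np.load("s5.npz")["W"]
print(*fit(W,np.array([638.,171]),17.5,24,75))
im=cv2.imread("pics/s5.png"); m=((im.min(2)>150)&(np.hypot(W[...,0]-638,W[...,1]-171)<75)&(W[...,2]<30)); p=W[m][:,:2].astype(np.float32); print(len(p),cv2.minAreaRect(p),p.mean(0))
E
```

```text
time: 33.3
tool_pos: [471.1, -272.7, 81.7]
tcp_rot: [3.14, -0.002, -0.0]
contact_force: [-0.2, -0.4, 0.3]
grip_width: 80.3
finger_force: 0.0
time: 34.3
tool_pos: [470.4, -272.2, 80.4]
tcp_rot: [-3.141, 0.0, -0.0]
contact_force: [0.5, 0.2, -1.0]
grip_width: 29.0
finger_force: 30.0
[638.9 170.9] [92.3 90.6] 17.3 [640.5 171.2] 61.2
2063 ((639.3342895507812, 170.69296264648438), (90.41136169433594, 89.07575988769531), 17.003171920776367) [640.8459  171.91808]
```

```bash
python3 -m crank '[[[0,0,0,-0.5,0],[0,0,0,-2,0],[0,0,0,-5,0],[0,0,0,-9,0],[0,0,0,-13,0],[0,0,0,-15.5,0],[0,0.2,-0.6,-16,0],[0,0.7,-2,-16,0],[0,1.7,-4.5,-16,0],[0,2.8,-7.4,-16,0]]]'; python3 -m crank '[[[0,1.3,-3.5,0,0],[0,2.6,-7,0,0],[0,4,-10.5,0,0],[0,5.3,-14,0,0],[0,6.6,-17.5,0,0],[0,8,-21,0,0],[0,9.2,-24.5,0,0],[0,10.5,-28,0,0],[0,11.9,-31.5,0,0],[0,13,-34.5,0,0]]]'; python3 -m crank '[[[0,0.7,-1.8,0,0],[0,0.95,-2.5,0,0],[0,0.95,-2.5,1,0],[0,0.95,-2.5,4,0],[0,0.95,-2.5,8,0],[0,0.95,-2.5,11.5,0],[0,0.95,-2.5,14,0],[0,0.95,-2.5,15,0],[0,0.95,-2.5,15.4,0],[0,0.95,-2.5,15.4,0]]]'
```

```text
time: 35.3
tool_pos: [497.8, -196.4, 238.1]
tcp_rot: [-3.139, 0.004, -0.002]
contact_force: [-0.6, -0.1, -2.0]
grip_width: 28.6
finger_force: 30.0
time: 36.3
tool_pos: [627.6, 149.9, 237.4]
tcp_rot: [3.141, 0.005, 0.001]
contact_force: [0.7, -0.2, -2.7]
grip_width: 29.1
finger_force: 30.0
time: 37.3
tool_pos: [638.3, 171.2, 86.8]
tcp_rot: [3.141, -0.0, -0.001]
contact_force: [0.6, 0.4, -2.0]
grip_width: 28.4
finger_force: 30.0
```

```bash
python3 -m crank '[[[0,0,0,0,0],[0,0,0,0.2,0],[0,0,0,0.35,0],[0,0,0,0.45,0],[0,0,0,0.52,0],[0,0,0,0.58,0],[0,0,0,0.58,0],[0.3,0,0,0.58,0],[0.6,0,0,0.58,0],[1,0,0,0.58,0]]]'; python3 -m crank '[[[1,0,0,0,0],[1,0,0,0,0],[1,0,0,0,0],[1,0,0,-1,0],[1,0,0,-4,0],[1,0,0,-8,0],[1,0,0,-12,0],[1,0,0,-16,0],[1,-2,0,-16,0],[1,-4,0,-16,0]]]'; python3 -m crank '[[[1,-4,0,0,0],[1,-8,0,0,0],[1,-12,2,0,0],[1,-15,5,0,0],[1,-15,9,0,0],[1,-15,13,0,0],[1,-15,17,0,0],[1,-15,21,0,0],[1,-15,25,0,0],[1,-15,29,0,0]]]'; python3 -m crank '[[[1,0,4,0,0],[1,0,8,0,0],[1,0,12,0,0],[1,0,15,0,0],[1,0,15,0,0],[1,0,15,0,0],[1,0,15,0,0],[1,0,15,0,0],[1,0,15,0,0],[1,0,15,0,0]]]'
python3 - <<'E'
from h import *
T={"stirrer":(637.9,171.9),"balance":(446.4,267.2),"cork":(431.5,17.3),"rack":(627,-185),"tube":(641,-13)}
for n in("top","scene"):
    im,d,W=snap(n); cv2.imwrite(f"pics/end_{n}.png",im[:,:,::-1]); W=W.reshape(-1,3)
    for k,c in T.items():
        q=W[(np.hypot(*(W[:,:2]-c).T)<48)&(W[:,2]>60)&(W[:,2]<140)]
        if len(q)<5: print(n,k,"none"); continue
        zt=np.percentile(q[:,2],97); t=q[q[:,2]>zt-6,:2].astype(np.float32); rc=cv2.minAreaRect(t); print(n,k,zt.round(1),np.round(rc[0],1),np.round(rc[1],1))
E
```

```text
time: 38.3
tool_pos: [638.4, 171.7, 81.1]
tcp_rot: [-3.142, -0.001, -0.0]
contact_force: [0.1, 0.3, -0.1]
grip_width: 40.5
finger_force: 0.0
time: 39.3
tool_pos: [598.5, 171.7, 243.1]
tcp_rot: [-3.141, -0.004, -0.001]
contact_force: [-0.1, -0.1, -0.4]
grip_width: 91.5
finger_force: 0.0
time: 40.3
tool_pos: [447.9, -119.9, 241.8]
tcp_rot: [3.141, -0.002, -0.0]
contact_force: [0.4, -0.1, 0.2]
grip_width: 91.8
finger_force: 0.0
time: 41.3
tool_pos: [448.1, -267.6, 240.9]
tcp_rot: [3.141, -0.0, 0.001]
contact_force: [-0.4, 0.2, -0.1]
grip_width: 91.7
finger_force: 0.0
top stirrer 129.1 [636.1 173.1] [24.8 23.7]
top balance 94.3 [445.1 268.5] [50.4 50.8]
top cork 117.4 [431.   18.9] [38.5 38.3]
top rack 98.0 [ 624.9 -183.3] [53.7 54.2]
top tube 72.4 [643.4   1.7] [45.2 44.3]
scene stirrer 128.1 [638.8 171.5] [24.8 24.5]
scene balance 93.1 [448.1 266.8] [52.9 50.2]
scene cork 116.5 [434.2  16.4] [39.5 37.9]
scene rack 97.9 [ 628.4 -185.4] [56.8 55.3]
scene tube 72.2 [645.7  -2.1] [47.4 44.3]
```

View pics/end_scene.png

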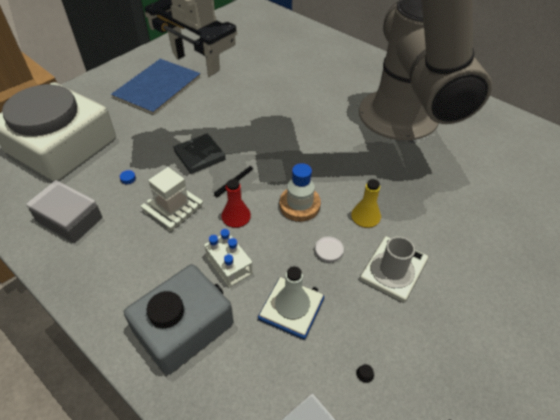

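All four vessels stand centred on their stations: flask (293,295), beaker (398,258), bottle (300,195) and box (170,195). The tube rack (228,255) is where it was.

```bash
python3 -c "
from plant import bot
print(bot.close_job())"
```

```text
the job is handed in; nothing more can be done
None
```

I put all four vessels on their assigned stations and handed the job in at about 41 s. Each stands upright and, by the final camera fits, within about 3 mm of its station's middle. The tube rack was not touched. The hand-in gave no verdict.

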